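# Close the stall gate and bar it with its turn-button

## Robot

A 6-joint arm with a two-finger parallel gripper is mounted at the origin on the work surface. World frame = base frame: x ahead of the robot, y to its left, z up, the work surface at z = 0. Lengths are in mm, angles in rad, forces in N, time in s.
With the tool pointing down it reaches from about 400 to 925 mm from the base axis. Payload 12.5 kg.
Tool frame: the origin (TCP) lies midway between the tips of the shut fingers; the grasp point (between the pads) lies 19 mm behind it; z points along the fingers, y is the line along which they close (so a half turn about z gives the same grasp; the last joint's range is limited). The gripper opens to 95 mm and grips with 3 to 60 N. Pads are 20 mm wide; open, the fingers measure 119 mm over their backs; the gripper's body (75 mm by 180 mm) begins 59 mm behind the grasp point.
Start: joints at [-1.355, 0.491, 1.559, -0, 1.092, -0.106], TCP at [197.695, -592.928, 214.661] pointing down, gripper open.
Joint ranges: [-3.1, 3.1], [-0.84, 2.19], [0.05, 2.79], [-1.13, 4.28], [0.06, 2.93], [-2.69, 2.69]. Speed limits (rad/s): [2.22, 2.22, 2.79, 3.14, 3.14, 3.14].

## Interface

Orientations are given as [roll, pitch, yaw] about the fixed x, y, z axes, in that order (R = Rz(yaw) Ry(pitch) Rx(roll)).
In Python, from cell import readout, eyes, env gives the robot as it stands.
- The arm moves only by the tool move_arm, never from a script. Its argument "plan" is a list of rows, each a list of 3 entries, a list of its own where there are three numbers: the turn, a rotation vector about the tool's x, y, z in degrees, then the shift along the tool's x, y, z in m, then the gripper command: -1 is shut, 1 is fully open, values between are in proportion. In form: [[[ax, ay, az], [x, y, z], jaw], ...]. A call has 1 to 5 rows; each row is the pose to reach, as a shift and turn from the pose commanded when the call began, along the tool's axes at that moment; what a row does not reach only later rows make up. A row lasts 1/8 s, in which the tool goes at most 62.5 mm and 10.7 degrees, less where a joint would pass 70% of its speed; a pose out of reach is approached as far as the arm can. A call with a gripper value outside its range is refused whole. The fingers move at their own pace and stop on an object; the grip force is fixed at half the most. Time passes only in rows, so rows that repeat a pose let the fingers close. It gives the time, the measured TCP pose, the force, the opening and the grip force at its end, in the units of the state.
- readout.state(): the state, without advancing time (a new reading comes with each control period).
- eyes.read_camera(name): name is "side" or "top" or "wrist"; returns a dict with "img" (400x640x3 uint8, red, green, blue), "K" (3x3 intrinsics, pixels), "extrinsics" (4x4, takes a point from camera to world coordinates). Camera axes: x right, y up, looking along -z (the intrinsics and any distortion apply to the point x, -y, -z); pixel columns grow to the right and rows downward; lengths in mm; the calibration is good to about 2 mm. A picture is of the moment at which its call begins. There is no depth.
- env.job_done(): hands the job in; it is judged then, once.
Trained networks look in a picture, given as the dict that the camera call returned (one of the last four; its "shot" number tells which), for a name from the list of things; names that differ only in an ending like _2 or _b are one class to them, and where a whole thing is asked for, a point or a joint stands for the part that bears it (a point fixed in the world has none). Each returns a list of dicts, best first, with "score" (0 to 1); they miss things now and then, are a little off and sometimes report something else, mostly with a low value. They report only what shows in the picture. A call takes as long as a camera call.
- eyes.cut_out(picture, name): "mask" (400x640 bool, what is visible of it) and "uv" ([column, row] in pixels, amid what is visible of it).
The state is a dict: "t": time; "joints": joint angles; "qvel": joint speeds; "tau": joint torques, N m; "eef_pos": TCP position; "tcp_rot": TCP orientation; "ft_force": force on the tool from outside, world axes, zero at the start; "moment": the same for the moment, N m; "opening": opening from 0.0 (shut) to 1.0 (fully open); "grip_force": force on a finger pad.
Only numpy, scipy, OpenCV 4.12 (cv2) and the standard library are available. Lean on these libraries where they do the work, as an engineer would, in place of code of your own. Each camera call takes 0.05 s, during which the arm holds its last target. There are 200 camera calls.

## Task

Close up the display shelf: with a fingertip push the low wooden gate gently shut, without slamming it, until it is flush in the fence. Then, still with one finger, push the upright red turn-button on its post over until it lies level across the front of the gate, fully home on its stop nail, and take the hand away. Pinch and lift nothing, and do not disturb any of the clay toys or the hanging bell.

Things in the scene. Friction and masses are not known exactly. Their poses are not given: they have to be found in the camera images.
- gateway: fixed wooden fence on the counter, 935 mm long, the gateway in its middle. Origin: on the counter, middle of the gateway, in the plane of the post faces that look to the robot. x: away from the robot to the shelf, y: along the fence to the robot's left, z up; yaw varies 0.13 rad. Posts 45 mm square, 171 mm high: hinge post y -140 to -185, latch post y 140 to 185, both x 0 to 45 (caps 3 mm proud)
- gate_hinge (a point): point on the gate's vertical hinge axis, 100 mm above the counter: in the gateway's frame x = 0, y = -140 mm. Fixed, axes as the gateway's. Beyond both gate posts fixed panels of green pickets, up to 158 mm high, set 6 mm behind the post faces, run out to y = -/+468 mm; the tiled shelf's edge lies 60 to 75 mm behind the fence face
- gate (a joint): angle of the gate in rad: 0 = shut, flush with the fence face, where it stops; grows as its free edge swings towards the robot (counter-clockwise from above). Starts 0.3 to 0.72 open. Slight hinge friction (about 1 N at 100 mm from the hinge); stays where it is left
- gate_face (a point): point on the gate's robot-side face, 140 mm from the hinge axis, 100 mm above the counter; turns with the gate: x into the gate, y to its free edge, z up. The face contains the hinge axis and spans 5 to 275 mm from it, 15 to 155 mm above the counter; 22 mm thick, flat top rail 125 to 155 mm high, slats below set back 5 mm. A knob stands 28 mm out at 257 mm from the hinge, 70 mm up
- button_pivot (a point): centre of the turn-button's pivot screw, 135 mm above the counter on the middle of the latch post's face: in the gateway's frame x = -14 mm, y = +162.5 mm. Fixed, axes as the gateway's. The button turns in the upright plane through this point, across the gateway's x
- turn_button (a joint): angle of the red turn-button in rad: 0 = arm straight up; 1.571 = arm level over the gate (to the gateway's -y), on the brass stop nail, where it stops; negative = leaning away from the gate. Starts -0.7 to 0.1. Stays where it is left (takes about 2 N at 50 mm from the pivot). Turned down while the gate is open, it stands in the gate's way
- button_arm (a point): middle of the turn-button's arm, 45 mm from the pivot; turns with the button: z along the arm to its tip, x as the gateway's. A red wooden bar 24 mm wide, 18 mm thick, round ends; arm 78 mm from pivot to tip, tail 24 mm the other way. Its back stands 5 mm, its front 23 mm off the faces of post and shut gate (screw head 2 mm more)
- owl1: a black burnished clay owl, 52 mm across and 88 mm high, facing its own -x; origin at the centre of its underside; loose, about 140 g; stands on the blue-tiled shelf (top 90 mm above the counter) behind the fence; to be left where it stands
- owl2: a black burnished clay owl, 52 mm across and 88 mm high, facing its own -x; origin at the centre of its underside; loose, about 140 g; stands on the blue-tiled shelf (top 90 mm above the counter) behind the fence; to be left where it stands
- owl3: a black burnished clay owl, 52 mm across and 88 mm high, facing its own -x; origin at the centre of its underside; loose, about 140 g; stands on the blue-tiled shelf (top 90 mm above the counter) behind the fence; to be left where it stands
- owl4: a black burnished clay owl, 52 mm across and 88 mm high, facing its own -x; origin at the centre of its underside; loose, about 140 g; stands on the blue-tiled shelf (top 90 mm above the counter) behind the fence; to be left where it stands
- armadillo: a brown burnished clay armadillo, 155 mm long from nose (own -x) to tail, 52 mm wide, 60 mm high; origin under its middle; loose, about 160 g; stands on the counter on the robot's side of the fence, to the left or right of the gate and outside its swing; to be left where it stands
- pot1: an ochre miniature cooking pot with two loop handles (along its own y), 64 mm across the belly, 84 mm over the handles, 48 mm high; origin at the centre of its underside; loose, about 110 g; stands on the blue-tiled shelf (top 90 mm above the counter) behind the fence; to be left where it stands
- pot2: an ochre miniature cooking pot with two loop handles (along its own y), 64 mm across the belly, 84 mm over the handles, 48 mm high; origin at the centre of its underside; loose, about 110 g; stands on the counter on the robot's side of the fence, to the left or right of the gate and outside its swing; to be left where it stands
- bell_mouth (a point): centre of the mouth of the glazed yellow clay bell, 44 mm across and 46 mm high, that hangs free from a bent iron hook in the shelf's right-hand edge, behind the fence panel on the hinge side; to be left hanging still

How it is judged (in metres and radians):
On the way, in this order (a step that is already met when the one before it is completed fails the run):
1. the gate is pushed shut (within 0.03 rad, 8 mm at its free edge) while the turn-button still stands clear of it (value of joint gate below 0.03 rad and value of joint turn_button below 0.5 rad), for 0.2 s.
2. the turn-button is pushed down across the shut gate, within 0.12 rad of level (value of joint gate below 0.03 rad and value of joint turn_button above 1.45 rad), for 0.2 s.
At the end, for the whole second after the job is handed in: The gate is shut within 0.03 rad (8 mm at its free edge), the turn-button lies across it within 0.12 rad (7 degrees) of level, both at rest, and every clay toy and the bell are within 12 mm of where they started (all of step 2 and velocity of joint gate between -0.05 and 0.05 rad/s and velocity of joint turn_button between -0.05 and 0.05 rad/s and distance of each of owl1, owl2, owl3, owl4, armadillo, pot1, pot2, bell_mouth from where it was at the start of the episode below 0.012 m); the robot touches nothing.
It fails at once if a clay toy or the bell is shifted, knocked over or lifted (12 mm or more from where it started) (distance of any of owl1, owl2, owl3, owl4, armadillo, pot1, pot2, bell_mouth from where it was at the start of the episode above 0.012 m).
It fails at once if the gate is slammed (it closes faster than 2 rad/s) (velocity of joint gate below -2 rad/s).
It fails at once if the gate is taken between the fingers instead of pushed (the grasp point lies inside its thickness) (x of the grasp point in the frame of gate_face between 0.003 and 0.019 m and y of the grasp point in the frame of gate_face between -0.13 and 0.13 m and z of the grasp point in the frame of gate_face between -0.08 and 0.055 m).
It fails at once if the turn-button is taken between the fingers instead of pushed (the grasp point lies inside its wood) (x of the grasp point in the frame of button_arm between -0.008 and 0.008 m and y of the grasp point in the frame of button_arm between -0.01 and 0.01 m and z of the grasp point in the frame of button_arm between -0.065 and 0.03 m).
It also fails if it takes over 54 s, if anything falls off the work surface, if the arm or the gripper's body presses on something with over 40 N, if the wrist force passes 120 N, or if a joint passes its speed limit or range.

## Working session

There is one attempt and no reset: what is moved stays moved. The work goes in short steps, Python scripts to look and compute and a tool call to move; the robot and the scene stay as the last step left them, time stands still between calls to the robot, and variables do not carry over. Pictures are saved under pics/ and viewed, at most 11 in all, crops included, and the job is handed in when it is done.

Besides the shell and the picture viewer there is one more tool, called after "Request:" as a command line: name --argument value ..., lists and objects as JSON in quotes. move_arm: Moves the arm, as the interface text tells. Its arguments: {"type":"object","properties":{"plan":{"type":"array","items":{"type":"array"}}},"required":["plan"]}

```bash
mkdir -p pics; ls; python3 - <<'E'
from cell import readout, eyes, env
import cv2
s=readout.state();print(s['t'],s['eef_pos'],s['tcp_rot'])
for n in ['side','top']:
    p=eyes.read_camera(n);cv2.imwrite(f'pics/{n}0.png',p['img'][:,:,::-1])
    print(n,p['K'].tolist(),p['extrinsics'].round(3).tolist(),[k for k in p])
    for nm in ['gateway','gate','turn_button','armadillo','pot2','bell_mouth']:
        try: print(nm,[(round(d['score'],2),[round(float(v)) for v in d['uv']],int(d['mask'].sum())) for d in eyes.cut_out(p,nm)][:3])
        except Exception as e: print(nm,e)
E
```

```text
pics
0.0 [ 197.64356336 -592.64323459  214.04758821] [-3.14043074e+00 -1.48685552e-04  3.21758764e-01]
side [[421.1268822636039, 0.0, 324.6858645323916], [0.0, 421.1268822636039, 196.48640419091632], [0.0, 0.0, 1.0]] [[-0.996, 0.056, -0.069, 450.865], [-0.089, -0.722, 0.686, 920.929], [-0.011, 0.69, 0.724, 1119.246], [0.0, 0.0, 0.0, 1.0]] ['img', 'K', 'extrinsics', 'shot']
gateway [(0.69, [312, 244], 4436)]
gate [(0.79, [332, 218], 1350), (0.52, [315, 242], 4649)]
turn_button [(0.42, [321, 251], 105)]
armadillo [(0.9, [369, 340], 704)]
pot2 [(0.85, [275, 254], 412), (0.53, [358, 154], 201), (0.31, [313, 244], 4810)]
bell_mouth [(0.4, [290, 156], 125)]
top [[401.4293704477563, 0.0, 315.0954785250906], [0.0, 401.4293704477563, 204.72910166882454], [0.0, 0.0, 1.0]] [[-0.001, 0.998, -0.061, 488.939], [-1.0, -0.002, -0.018, -3.896], [-0.018, 0.061, 0.998, 1121.02], [0.0, 0.0, 0.0, 1.0]] ['img', 'K', 'extrinsics', 'shot']
gateway [(0.75, [299, 212], 6680)]
gate [(0.88, [308, 215], 1338), (0.34, [270, 147], 371)]
turn_button []
armadillo [(0.93, [173, 265], 696)]
pot2 [(0.87, [235, 153], 581), (0.58, [457, 248], 503)]
bell_mouth [(0.66, [408, 156], 131)]
```

View pics/side0.png

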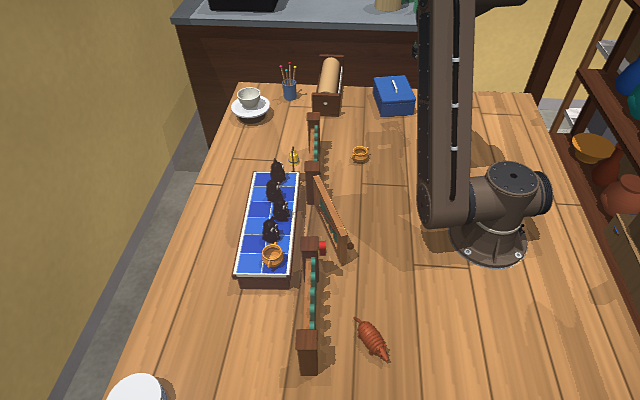

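View pics/top0.png

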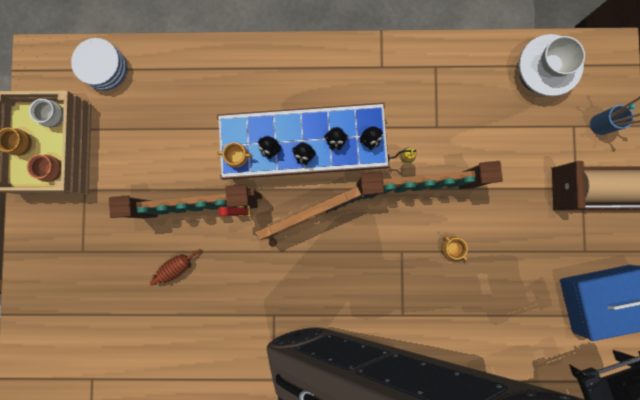

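The side view shows the gate ajar (free edge near 345,250) and the red button near (321,245). In the top view the hinge post is at (372,183), the latch post at (243,197) and the button at (233,211), leaning away from the gate. The armadillo (173,265) and pot2 (456,248) are on the robot's side.

```bash
cat > h.py <<'E'
import numpy as np, cv2
def proj(p,P):
    E=p['extrinsics'];P=np.atleast_2d(P).astype(float)
    c=(P-E[:3,3])@E[:3,:3]; c=c*[1,-1,-1]
    q=c@p['K'].T; return q[:,:2]/q[:,2:]
def ray(p,uv):
    d=np.linalg.inv(p['K'])@[uv[0],uv[1],1]; return p['extrinsics'][:3,3],p['extrinsics'][:3,:3]@(d*[1,-1,-1])
def onz(p,uv,z):
    o,d=ray(p,uv); return o+d*(z-o[2])/d[2]
def G(pose,P):  # gateway frame->world
    x,y,a=pose;c,s=np.cos(a),np.sin(a);P=np.atleast_2d(P).astype(float)
    return np.c_[x+c*P[:,0]-s*P[:,1],y+s*P[:,0]+c*P[:,1],P[:,2]]
E
python3 - <<'E'
from cell import eyes
from h import *
t=eyes.read_camera('top');s=eyes.read_camera('side')
for uv in [(123,206),(243,197),(372,183),(490,172)]: print(uv,onz(t,uv,171).round(0))
a,b=onz(t,(243,197),171),onz(t,(372,183),171)
yaw=np.arctan2(-(a-b)[0],(a-b)[1]);m=(a+b)/2
pose=(m[0]-22.5*np.cos(yaw),m[1]-22.5*np.sin(yaw),yaw);print(pose,np.linalg.norm(a-b))
# red pixels
for n,p in (('top',t),('side',s)):
    hsv=cv2.cvtColor(p['img'],cv2.COLOR_RGB2HSV);h,S,v=cv2.split(hsv)
    m=((h<5)|(h>174))&(S>190)&(v>70)
    r0=(slice(190,225),slice(205,260)) if n=='top' else (slice(225,270),slice(300,345))
    M=np.zeros_like(m);M[r0]=m[r0];ys,xs=np.nonzero(M);print(n,len(xs),xs.min(),xs.max(),ys.min(),ys.max(),xs.mean(),ys.mean())
    g=[d for d in eyes.cut_out(p,'gate')][0]['mask'];ys,xs=np.nonzero(g)
    print(cv2.minAreaRect(np.c_[xs,ys].astype(np.float32)))
    k=4;x0,y0=(210,165) if n=='top' else (280,170)
    im=cv2.resize(p['img'][y0:y0+100,x0:x0+(180 if n=='top' else 100)],None,fx=k,fy=k,interpolation=cv2.INTER_CUBIC)[:,:,::-1].copy()
    def L(P,c):
        q=((proj(p,P)-[x0,y0])*k).round().astype(int);cv2.polylines(im,[q],True,c,1)
    for y in (140,-185):
        for z in (171,): L(G(pose,[[0,y,z],[45,y,z],[45,y+45,z],[0,y+45,z]]),(255,255,0))
    for o in (.35,.4,.45):
        e=[[-275*np.sin(o),-140+275*np.cos(o),155],[0,-140,155]]; L(G(pose,e),(0,255,0))
    cv2.imwrite(f'pics/{n}1.png',im)
E
```

```text
(123, 206) [545. 473. 171.]
(243, 197) [566. 185. 171.]
(372, 183) [ 599. -122.  171.]
(490, 172) [ 624. -401.  171.]
(np.float64(559.9833715221953), np.float64(29.135729478579844), np.float64(0.10549509395370185)) 308.58445563846914
top 25 220 237 209 214 223.36 211.44
((309.5, 216.0000457763672), (21.913467407226562, 111.80339813232422), 63.43495178222656)
side 10 320 324 241 245 322.9 242.1
((277.5, 171.5), (19.0, 13.0), 90.0)
```

View pics/top1.png

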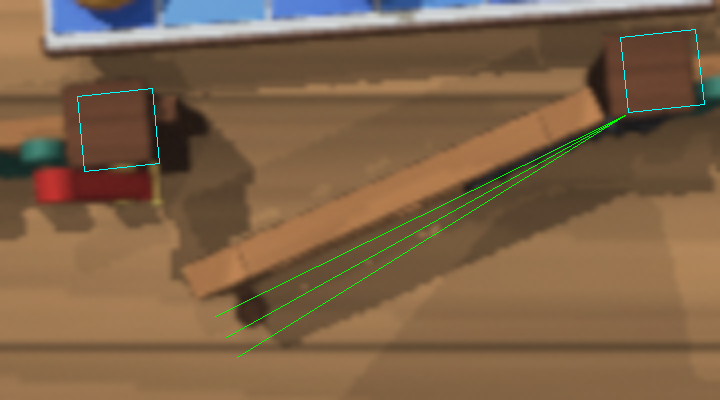

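View pics/side1.png

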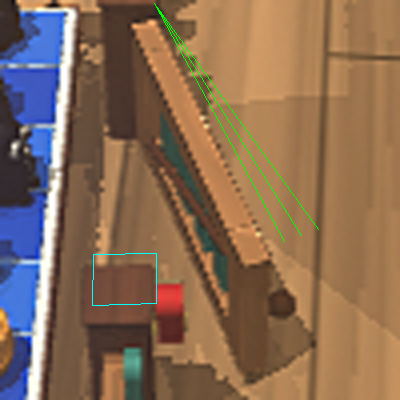

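Both crops show that my post estimates were off. In the top crop the cap centres are really at (110,124)→(237.5,196) for the latch post and (654,71)→(373.5,182.8) for the hinge post. The gate's front edge runs (605,120)→(205,298), which is about 0.32 rad open. I'll refit and check.

```bash
python3 - <<'E'
from cell import eyes
from h import *
t=eyes.read_camera('top');s=eyes.read_camera('side')
a,b=onz(t,(237.5,196),171),onz(t,(373.5,182.8),171)
yaw=np.arctan2(-(a-b)[0],(a-b)[1]);m=(a+b)/2
pose=(m[0]-22.5*np.cos(yaw),m[1]-22.5*np.sin(yaw),yaw);print(pose,np.linalg.norm(a-b))
ims=[]
for n,p,x0,y0,w,h,k in (('top',t,205,165,180,85,4),('side',s,290,175,70,90,6)):
    im=cv2.resize(p['img'][y0:y0+h,x0:x0+w],None,fx=k,fy=k,interpolation=cv2.INTER_CUBIC)[:,:,::-1].copy()
    if n=='top': im=im[:,:]
    def L(P,c,cl=True):
        q=((proj(p,P)-[x0,y0]+.5)*k).round().astype(int);cv2.polylines(im,[q],cl,c,1)
    for y in (140,-185): L(G(pose,[[-3,y-3,171],[48,y-3,171],[48,y+48,171],[-3,y+48,171]]),(255,255,0))
    for o in (.28,.33,.38): L(G(pose,[[-275*np.sin(o),-140+275*np.cos(o),155],[0,-140,155]]),(0,255,0))
    for A,c in ((-.2,(255,255,255)),(-.6,(0,255,255))):
        u=np.array([-np.sin(A),np.cos(A)]);v=np.array([np.cos(A),np.sin(A)])
        L(G(pose,[[-23,*(np.array([162.5,135])+r*u+q*v)] for r,q in ((78,0),(66,12),(-12,12),(-24,0),(-12,-12),(66,-12))]),c)
    ims.append(im)
W=max(i.shape[1] for i in ims)
# crop side to 420x540 -> stack only if fits
cv2.imwrite('pics/t2.png',ims[0]);cv2.imwrite('pics/s2.png',ims[1])
E
```

```text
(np.float64(561.4033876753622), np.float64(34.200732082777044), np.float64(0.09407568459303882)) 325.0365515855409
```

View pics/t2.png

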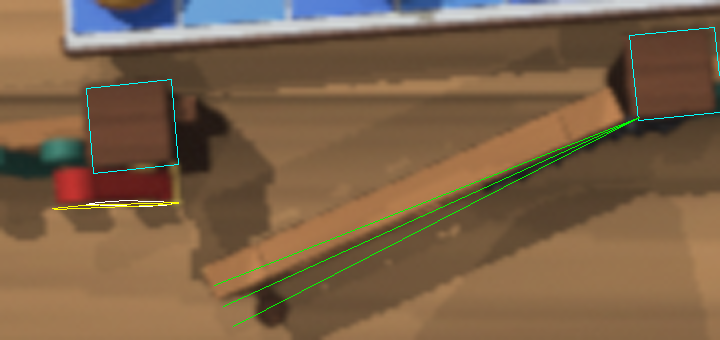

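View pics/s2.png

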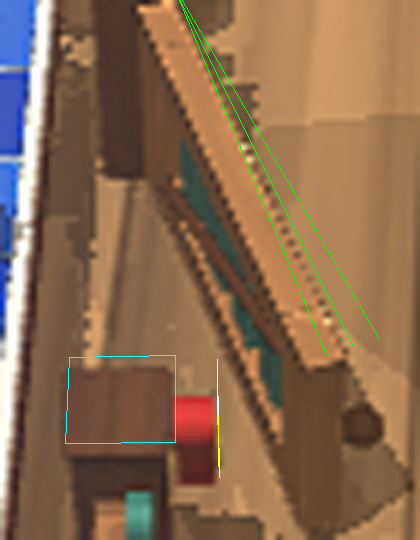

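The refit overlays sit on the caps to within about 3 mm. The gate is about 0.31 rad open and the button leans at about -0.55. Next I compute the moves.

```bash
cat >> h.py <<'E'
from scipy.spatial.transform import Rotation as Ro
POSE=(561.4,34.2,.094)
def shifts(state,pts):
    R=Ro.from_euler('xyz',state['tcp_rot']);T=Ro.from_euler('xyz',[np.pi,0,POSE[2]])
    print('turn',np.degrees((R.inv()*T).as_rotvec()).round(1))
    for P in pts:
        w=G(POSE,[P])[0]; print(P,w.round(),(R.inv().apply(w-state['eef_pos'])/1000).round(4))
def now(state):
    x,y,a=POSE;d=state['eef_pos']-[x,y,0];print('gw',(Ro.from_euler('z',-a).apply(d)).round(1),state['t'],state['ft_force'].round(1))
E
python3 - <<'E'
from cell import readout
from h import *
shifts(readout.state(),[(-130,-250,215),(-120,30,215),(-110,30,115)])
E
```

```text
turn [ 0.   0.  13.1]
(-130, -250, 215) [ 455. -227.  215.] [ 0.3603 -0.2657 -0.0004]
(-120, 30, 215) [439.  53. 215.] [ 4.332e-01 -5.362e-01 -4.000e-04]
(-110, 30, 115) [449.  54. 115.] [ 0.443  -0.534   0.0996]
```

Request:
move_arm --plan '[[[0,0,6],[0.045,-0.033,0],-1],[[0,0,13],[0.09,-0.067,0],-1],[[0,0,13],[0.135,-0.1,0],-1],[[0,0,13],[0.18,-0.133,0],-1],[[0,0,13],[0.225,-0.167,0],-1]]'

```text
t: 1.62
eef_pos: [359.2, -361.9, 214.8]
tcp_rot: [3.141, -0.0, 0.095]
ft_force: [1.2, -0.5, 0.1]
opening: 0.531
grip_force: 0.0
```

```bash
python3 - <<'E'
from cell import readout
from h import *
s=readout.state();now(s);print(s['opening']);shifts(s,[(-130,-250,215),(-120,30,215),(-110,30,115)])
E
```

```text
gw [-238.5 -375.4  214.8] 1.625 [ 1.2 -0.5  0.1]
0.5305939678127648
turn [ 0. -0.  0.]
(-130, -250, 215) [ 455. -227.  215.] [ 0.1086 -0.1253 -0.0002]
(-120, 30, 215) [439.  53. 215.] [ 1.188e-01 -4.053e-01 -3.000e-04]
(-110, 30, 115) [449.  54. 115.] [ 0.1288 -0.4053  0.0997]
```

Request:
move_arm --plan '[[[0,0,0],[0.05,-0.035,0],-1],[[0,0,0],[0.09,-0.08,0],-1],[[0,0,0],[0.1,-0.14,0],-1],[[0,0,0],[0.11,-0.2,0],-1],[[0,0,0],[0.11,-0.26,0],-1]]'

```text
t: 2.25
eef_pos: [443.3, -92.2, 214.7]
tcp_rot: [3.141, -0.001, 0.095]
ft_force: [1.2, -0.4, 0.6]
opening: 0.027
grip_force: 0.0
```

Request:
move_arm --plan '[[[0,0,0],[0,-0.05,0.02],-1],[[0,0,0],[0,-0.1,0.04],-1],[[0,0,0],[0,-0.13,0.07],-1],[[0,0,0],[0,-0.14,0.09],-1],[[0,0,0],[0,-0.14,0.09],-1]]'

```text
t: 2.88
eef_pos: [429.4, 45.8, 123.9]
tcp_rot: [-3.141, 0.002, 0.096]
ft_force: [0.2, -0.4, 0.6]
opening: 0.004
grip_force: 0.0
```

```bash
python3 - <<'E'
from cell import readout,eyes
from h import *
s=readout.state();now(s);print(s['opening'],s['tcp_rot'])
p=eyes.read_camera('wrist');cv2.imwrite('pics/w0.png',p['img'][:,:,::-1])
E
```

```text
gw [-130.4   24.   123.9] 2.875 [ 0.2 -0.4  0.6]
0.0040878294758980565 [-3.14138062e+00  2.26107137e-03  9.63705369e-02]
```

View pics/w0.png

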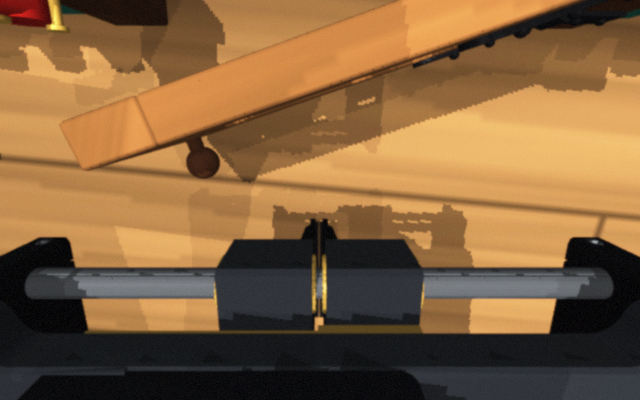

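The wrist view shows the shut fingers at (320,230) facing the gate rail, clear of the knob at (203,160). I start the push.

Request:
move_arm --plan '[[[0,0,0],[0.025,0,0],-1],[[0,0,0],[0.04,0,0],-1],[[0,0,0],[0.05,0,0],-1],[[0,0,0],[0.058,0,0],-1],[[0,0,0],[0.066,0,0],-1]]'

```text
t: 3.55
eef_pos: [495.7, 51.5, 124.6]
tcp_rot: [3.142, 0.001, 0.095]
ft_force: [-0.2, 0.1, -0.0]
opening: 0.003
grip_force: 0.4
```

Request:
move_arm --plan '[[[0,0,0],[0.007,0,0],-1],[[0,0,0],[0.014,0,0],-1],[[0,0,0],[0.02,0,0],-1],[[0,0,0],[0.026,0,0],-1],[[0,0,0],[0.032,0,0],-1]]'

```text
t: 4.18
eef_pos: [527.8, 54.6, 124.6]
tcp_rot: [3.142, 0.0, 0.095]
ft_force: [-0.2, 0.2, -0.1]
opening: 0.003
grip_force: 0.3
```

```bash
python3 - <<'E'
from cell import readout,eyes
from h import *
s=readout.state();now(s);print(s['tcp_rot'])
E
```

```text
gw [-31.5  23.5 124.6] 4.175 [-0.2  0.2 -0.1]
[3.14154953e+00 1.13794365e-04 9.48769795e-02]
```

Request:
move_arm --plan '[[[0,0,0],[0.004,0,0],-1],[[0,0,0],[0.008,0,0],-1],[[0,0,0],[0.012,0,0],-1],[[0,0,0],[0.015,0,0],-1],[[0,0,0],[0.018,0,0],-1]]'

```text
t: 4.8
eef_pos: [545.6, 56.3, 124.6]
tcp_rot: [3.141, 0.0, 0.095]
ft_force: [-1.2, -0.3, -0.5]
opening: 0.006
grip_force: 0.3
```

Request:
move_arm --plan '[[[0,0,0],[0.001,0,0],-1],[[0,0,0],[0.002,0,0],-1],[[0,0,0],[0.003,0,0],-1],[[0,0,0],[0.004,0,0],-1],[[0,0,0],[0.004,0,0],-1]]'

```text
t: 5.42
eef_pos: [548.2, 56.5, 124.6]
tcp_rot: [3.142, 0.003, 0.095]
ft_force: [-6.8, -0.9, 4.4]
opening: 0.008
grip_force: 3.7
```

```bash
python3 - <<'E'
from cell import readout,eyes
from h import *
s=readout.state();now(s)
p=eyes.read_camera('wrist');cv2.imwrite('pics/w1.png',p['img'][:,:,::-1])
E
```

```text
gw [-11.1  23.5 124.6] 5.425 [-6.8 -0.9  4.4]
```

View pics/w1.png

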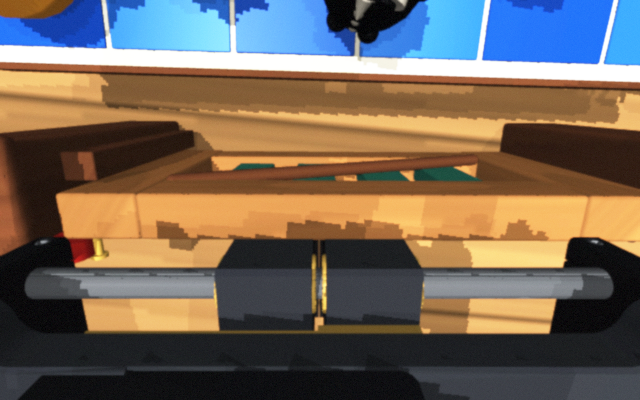

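The gate lies flush between the posts (rail front edge near row 240), with about 7 N against its stop. Next I retreat, rise and go left of the button.

Request:
move_arm --plan '[[[0,0,0],[0,0,0],-1],[[0,0,0],[-0.03,0,0],-1],[[0,0,0],[-0.07,0,-0.01],-1],[[0,0,0],[-0.08,-0.02,-0.06],-1],[[0,0,0],[-0.08,-0.05,-0.1],-1]]'

```text
t: 6.1
eef_pos: [464.6, 98.9, 226.4]
tcp_rot: [3.141, -0.001, 0.093]
ft_force: [0.2, 0.8, -0.3]
opening: 0.006
grip_force: 0.0
```

Request:
move_arm --plan '[[[0,0,0],[0,-0.05,0],-1],[[0,0,0],[0,-0.1,0],-1],[[0,0,0],[0,-0.15,0],-1],[[0,0,0],[0,-0.18,0],-1],[[0,0,0],[0,-0.18,0],-1]]'

```text
t: 6.72
eef_pos: [447.7, 279.6, 224.5]
tcp_rot: [-3.141, -0.0, 0.098]
ft_force: [0.7, -0.7, -0.1]
opening: 0.004
grip_force: 0.0
```

```bash
python3 - <<'E'
from cell import readout,eyes
from h import *
s=readout.state();now(s);print(s['tcp_rot'])
p=eyes.read_camera('wrist');q=eyes.read_camera('top')
def L(P,c): cv2.polylines(im,[proj(p,P).round().astype(int)],True,c,1)
im=p['img'][:,:,::-1].copy()
for A,c in ((-.3,(255,255,255)),(-.55,(0,255,255))):
    u=np.array([-np.sin(A),np.cos(A)]);v=np.array([np.cos(A),np.sin(A)])
    L(G(POSE,[[-23,*(np.array([162.5,135])+r*u+e*v)] for r,e in ((78,0),(66,12),(-12,12),(-24,0),(-12,-12),(66,-12))]),c)
L(G(POSE,[[-3,137,171],[48,137,171],[48,188,171],[-3,188,171]]),(255,255,0))
L(G(POSE,[[0,-135,155],[0,135,155]]),(0,255,0))
cv2.imwrite('pics/w2.png',im)
E
```

```text
gw [-90.2 255.  224.5] 6.725 [ 0.7 -0.7 -0.1]
[-3.14149139e+00 -3.36587180e-04  9.75877289e-02]
```

View pics/w2.png

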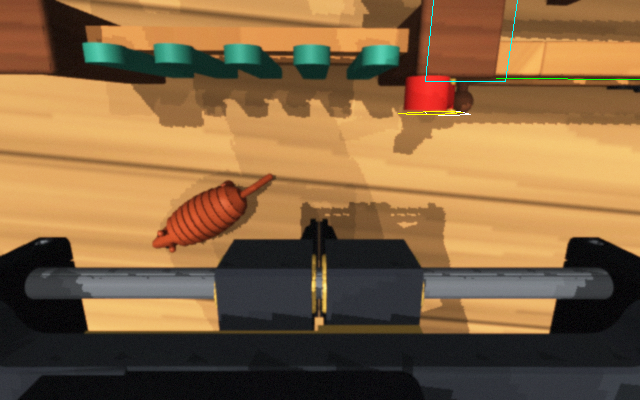

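The overlay matches the button at about -0.5 rad (image 405–455, row 113). The gate is still shut and the armadillo is clear. I move in left of the button.

Request:
move_arm --plan '[[[0,0,0],[0.03,0,0.01],-1],[[0,0,0],[0.055,0,0.025],-1],[[0,0,0],[0.072,0,0.042],-1],[[0,0,0],[0.072,0.01,0.042],-1],[[0,0,0],[0.072,0.02,0.042],-1]]'

```text
t: 7.45
eef_pos: [521.3, 263.5, 183.1]
tcp_rot: [3.141, -0.0, 0.094]
ft_force: [-0.0, -0.6, -0.8]
opening: 0.005
grip_force: 0.0
```

```bash
python3 - <<'E'
from cell import readout
from h import *
s=readout.state();now(s);print(s['tcp_rot'])
print('arc targets')
pts=[(-18,225,182)]
for A in (0.05,.35,.65,.95,1.2,1.4,1.57,1.6):
    r=52;pts.append((-18,round(162.5-r*np.sin(A)+12*np.cos(A)+12),round(135+r*np.cos(A)+12*np.sin(A))))
shifts(s,pts)
E
```

```text
gw [-18.4 232.1 183.1] 7.45 [-0.  -0.6 -0.8]
[ 3.14143921e+00 -2.45207788e-05  9.41470600e-02]
arc targets
turn [ 0. -0.  0.]
(-18, 225, 182) [522. 257. 182.] [0.0004 0.0071 0.0011]
(-18, 184, 188) [526. 216. 188.] [ 0.0004  0.0481 -0.0049]
(-18, 168, 188) [528. 200. 188.] [ 0.0003  0.0641 -0.0049]
(-18, 153, 184) [529. 185. 184.] [ 0.0003  0.0791 -0.0009]
(-18, 139, 175) [530. 171. 175.] [0.0003 0.0931 0.0081]
(-18, 130, 165) [531. 162. 165.] [0.0003 0.1021 0.0181]
(-18, 125, 156) [532. 157. 156.] [0.0003 0.1071 0.0271]
(-18, 123, 147) [532. 155. 147.] [0.0003 0.1091 0.0361]
(-18, 122, 145) [532. 154. 145.] [0.0003 0.1101 0.0381]
```

Request:
move_arm --plan '[[[0,0,0],[0,0.01,0],-1],[[0,0,0],[0,0.02,0],-1],[[0,0,0],[0,0.03,-0.001],-1],[[0,0,0],[0,0.04,-0.003],-1],[[0,0,0],[0,0.048,-0.005],-1]]'

```text
t: 8.07
eef_pos: [526.1, 216.5, 187.7]
tcp_rot: [3.141, 0.0, 0.095]
ft_force: [-0.5, 1.7, -1.5]
opening: 0.003
grip_force: 0.7
```

Request:
move_arm --plan '[[[0,0,0],[0,0.006,0],-1],[[0,0,0],[0,0.012,0],-1],[[0,0,0],[0,0.018,0],-1],[[0,0,0],[0,0.024,0.001],-1],[[0,0,0],[0,0.031,0.004],-1]]'

```text
t: 8.7
eef_pos: [529.1, 185.9, 183.6]
tcp_rot: [3.141, -0.0, 0.095]
ft_force: [0.5, 0.2, 2.7]
opening: 0.005
grip_force: 1.3
```

```bash
python3 - <<'E'
from cell import readout,eyes
from h import *
s=readout.state();now(s)
p=eyes.read_camera('top');cv2.imwrite('pics/t3.png',cv2.resize(p['img'][160:260,190:390],None,fx=4,fy=4)[:,:,::-1])
E
```

```text
gw [-17.9 154.1 183.6] 8.7 [0.5 0.2 2.7]
```

View pics/t3.png

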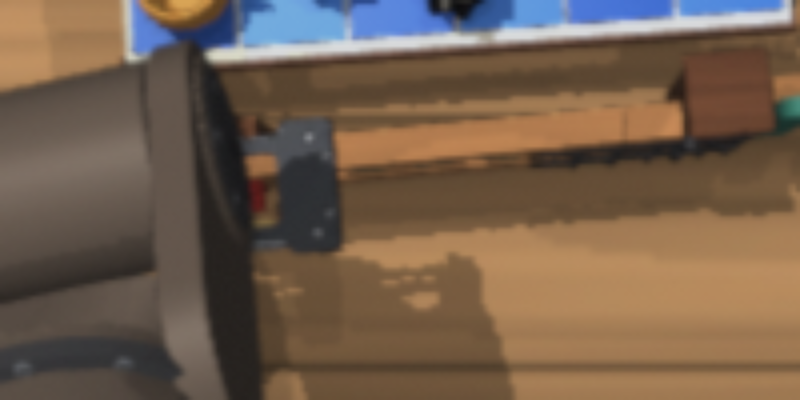

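The hand is over the button, red shows at (258,195), and the gate is shut. The forces fit a push on the arm, so I continue along the arc.

Request:
move_arm --plan '[[[0,0,0],[0,0.006,0.003],-1],[[0,0,0],[0,0.012,0.007],-1],[[0,0,0],[0,0.017,0.011],-1],[[0,0,0],[0,0.021,0.015],-1],[[0,0,0],[0,0.025,0.02],-1]]'

```text
t: 9.38
eef_pos: [531.4, 161.1, 163.3]
tcp_rot: [3.141, 0.0, 0.095]
ft_force: [0.6, 1.0, 0.7]
opening: 0.009
grip_force: 1.0
```

Request:
move_arm --plan '[[[0,0,0],[0,0.003,0.005],-1],[[0,0,0],[0,0.005,0.009],-1],[[0,0,0],[0,0.006,0.013],-1],[[0,0,0],[0,0.007,0.016],-1],[[0,0,0],[0,0.007,0.018],-1]]'

```text
t: 10.0
eef_pos: [532.3, 154.2, 146.4]
tcp_rot: [3.141, -0.001, 0.095]
ft_force: [-4.8, -4.5, 23.1]
opening: 0.003
grip_force: 11.8
```

```bash
python3 - <<'E'
from cell import readout
from h import *
now(readout.state())
E
```

```text
gw [-17.7 122.2 146.4] 10.0 [-4.8 -4.5 23.1]
```

The arm is on its stop: 23 N up at z 146, where a level arm would be. I lift off and withdraw.

Request:
move_arm --plan '[[[0,0,0],[0,0,-0.005],-1],[[0,0,0],[0,0,-0.03],-1],[[0,0,0],[-0.03,0,-0.07],-1],[[0,0,0],[-0.07,0.03,-0.09],-1],[[0,0,0],[-0.1,0.08,-0.09],-1]]'

```text
t: 10.62
eef_pos: [439.1, 65.3, 236.8]
tcp_rot: [3.141, -0.002, 0.098]
ft_force: [0.7, -0.5, -0.2]
opening: 0.003
grip_force: 0.0
```

Request:
move_arm --plan '[[[0,0,0],[0,0.06,0],-1],[[0,0,0],[0,0.12,0],-1],[[0,0,0],[0,0.18,0],-1],[[0,0,0],[0,0.24,0],-1],[[0,0,0],[0,0.24,0],-1]]'

```text
t: 11.25
eef_pos: [462.8, -176.8, 235.1]
tcp_rot: [3.142, 0.0, 0.091]
ft_force: [-0.7, 0.3, 0.4]
opening: 0.008
grip_force: 0.0
```

```bash
python3 - <<'E'
from cell import readout,eyes
from h import *
now(readout.state())
p=eyes.read_camera('top');q=eyes.read_camera('side')
a=cv2.resize(p['img'][100:300,130:480],None,fx=2,fy=2)
b=cv2.resize(q['img'][215:275,270:410],None,fx=5,fy=5)[:200]
cv2.imwrite('pics/f.png',np.vstack([a,b])[:,:,::-1])
E
```

```text
gw [-117.9 -200.8  235.1] 11.25 [-0.7  0.3  0.4]
```

View pics/f.png

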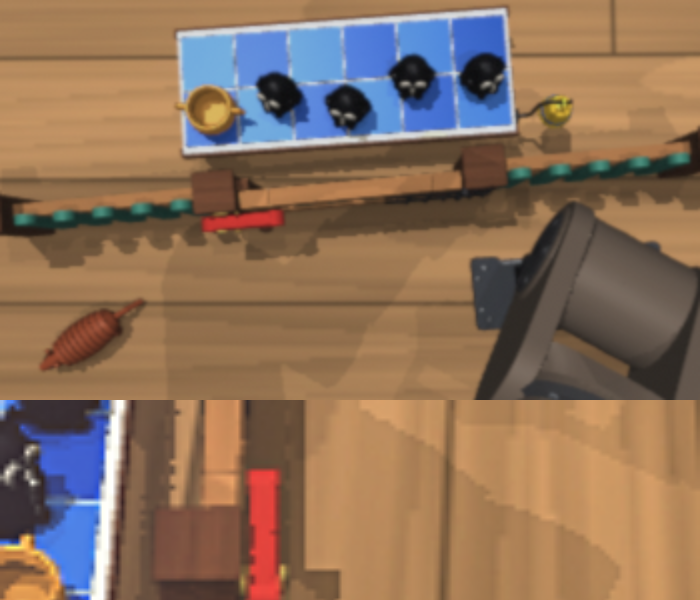

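The button lies level across the shut gate, at (205–283,220) in the top view. The toys and bell are unmoved and the hand is clear, so I hand in.

```bash
python3 -c "
from cell import env
print(env.job_done())"
```

```text
the job is handed in; nothing more can be done
None
```

I pushed the gate shut and turned the button level across it onto its stop. The last pictures show the hand clear and no toy in view or the bell visibly moved; pot2 was hidden by the arm. The job is handed in, with no verdict returned.

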